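# Wind the mainspring winder to its stop and hold it

### The job

On the green mainspring winder, turn the red drag lever until its pointer is at the yellow index, and let go of it. Then swing the black-knobbed winding arm round against its spring until it comes up against the white stop post, never letting it fly back, and finish still holding it there against the stop with the lever left at the index. Leave the index itself and the other things on the bench where they are.

Things in the scene. Friction and masses are not known exactly. Their poses are not given: they have to be found in the camera images.
- winder: mainspring winder, fixed to the bench: green plate 200 (x) x 330 (y) x 16 mm, origin under its centre, z up. In its frame the arm's vertical axis is at x 0, y +60 mm and the lever's at x 0, y -80 mm. A white stop post and a steel rest post (10 mm thick, 66 mm high) stand about 50 mm from the arm's axis; the quadrant under the pointer is 36 mm high. Only the two knobs are taller than 66 mm
- wind_pivot (a point): point on the winding arm's vertical axis, 78 mm above the bench (the height of the middle of its knob)
- wind_knob (a point): middle of the winding arm's upright black knob: a cylinder 18 mm in diameter and 42 mm tall (56 to 98 mm above the bench), 90 mm from the arm's axis, fixed on the end of a flat steel arm whose top is 56 mm above the bench. The knob does not spin on the arm
- winding_arm (a joint): angle of the winding arm (rad): 0 at rest, where the arm points along the winder's +y; it grows anticlockwise seen from above, towards the winder's -x, to the stop at 1.2. A spring always pulls it back to 0, needing at the knob about 1.7 N at rest and 5.7 N at the stop; let go, it flies back
- lever_pivot (a point): point on the drag lever's vertical axis, 76 mm above the bench (the height of the middle of its knob)
- lever_knob (a point): middle of the drag lever's upright red knob: a cylinder 18 mm in diameter, its top 93 mm above the bench, 70 mm from the lever's axis; the flat red lever under it is 51 mm above the bench at its top
- pointer_tip (a point): tip of the drag lever's pointer, 93 mm from the lever's axis, 48 mm above the bench
- drag_lever (a joint): angle of the drag lever (rad): at 0 the lever points along the winder's -x (towards the robot); it grows anticlockwise seen from above, so that positive angles are towards the winder's -y. Range -0.95 to 0.95; it stays where it is left (friction, about 1.1 N at the knob); it starts between -0.92 and -0.55
- index_mark (a point): inner point of the yellow index tab (10 mm wide) on the quadrant, 93 mm from the lever's axis, 48 mm above the bench: where the pointer's tip has to be
- loupe: black eyeglass standing on the bench just in front of the winder, 34 mm diameter, 32 mm tall, origin at the centre of its underside; bystander
- pocket_watch: brass pocket watch lying behind the winder, 46 mm diameter, 10 mm thick, origin at the centre of its underside; bystander
- oil_pot: amber pot with a blue cap beside the winder, 34 mm diameter, 40 mm tall, origin at the centre of its underside; bystander
- barrel_ring: brass ring, 48 mm diameter, 14 mm tall, origin at the centre of its underside; bystander
- calliper: steel calliper lying flat, 150 mm long, 10 mm thick, origin under the middle of its beam; bystander
- bracelet_block: blue slotted block on the bench beside the winder's +y edge, 60 x 45 x 24 mm, origin at the centre of its underside; bystander

How it is judged:
By the outcome, as a careful person would: the job done as asked, in the order asked, and still so for the second after the job is handed in, while the arm keeps its last pose, push and grip.
It also fails if it takes over 51 s, if anything falls off the work surface, if the arm or the gripper's body presses on something with over 40 N, if the wrist force passes 120 N, or if a joint passes its speed limit or range.

### The arm

A 6-joint arm with a two-finger parallel gripper is mounted at the origin on the work surface. World frame = base frame: x ahead of the robot, y to its left, z up, the work surface at z = 0. Lengths are in m, angles in degrees, forces in N, time in s.
With the tool pointing down it reaches from about 0.35 to 0.875 m from the base axis. Payload 4.2 kg.
Tool frame: the origin (TCP) lies midway between the tips of the shut fingers; the grasp point (between the pads) lies 19 mm behind it (r.pinch_z is the distance from the TCP to the grasp point, in m); z points along the fingers, y is the line along which they close (so a half turn about z gives the same grasp; the last joint's range is limited). The gripper opens to 87 mm and grips with 3 to 60 N. Pads are 19 mm wide; open, the fingers measure 117 mm over their backs; the gripper's body (75 mm by 190 mm) begins 51 mm behind the grasp point.
Start: joints at [-53.193, 22.042, 0.453, 0, -68.411, -14.817], TCP at [0.234, -0.58, 0.223] pointing down, gripper open.
Joint ranges: [-179.83, 179.83], [-69.29, 118.12], [-61.27, 80.66], [-181.25, 117.63], [-171.15, -9.14], [-177.46, 177.46]. Speed limits (degrees/s): [159.86, 159.86, 180, 180, 180, 180].

### API

Orientations are given as a 3x3 rotation matrix whose columns are the frame's x, y, z axes.
In Python, from station import r, imaging, models gives the robot as it stands. The module is installed in compiled form; this text tells all that it offers.
- The arm moves only by the tool apply_moves, never from a script. Its argument "moves" is a list of rows, each a list of 2 entries, a list of its own where there are three numbers: the shift along the tool's x, y, z in m, then the turn about the tool's z in degrees. A call has 1 to 5 rows; each row shifts and turns the commanded pose from where the row before left it, along the tool's axes as they then stand; what a row does not reach is not made up. A row lasts 1/12 s, in which the tool goes at most 41.7 mm and 7.16 degrees, less where a joint would pass 70% of its speed; a pose out of reach is approached as far as the arm can. A call is refused whole if a number of a shift passes 0.0417 or a number of a turn 7.16, either way. A call with a gripper value outside its range is refused whole. "hand" is the finger opening in m, from 0 to 0.087, set as the call begins (left out, the last holds). The fingers move at their own pace and stop on an object; the grip force is fixed at half the most. Time passes only in rows, so rows that do not move let the fingers close. It gives the time, the measured TCP pose, the force, the opening and the grip force at its end, in the units of the state.
- r.sense(): the state, without advancing time (a new reading comes with each control period).
- imaging.capture(name): name is "scene" or "top" or "wrist"; returns a dict with "frame" (400x640x3 uint8, blue, green, red), "intrinsics" (3x3 intrinsics, pixels), "dist" ([k1, k2, p1, p2, k3] as OpenCV has them; the pictures are not rectified), "eye" and "orientation" of the camera in the world. Camera axes: x right, y down, z forward; pixel columns grow to the right and rows downward; lengths in m; the calibration is good to about 2 mm. A picture is of the moment at which its call begins. There is no depth.
- r.finish_job(): hands the job in; it is judged then, once.
Trained networks look in a picture, given as the dict that the camera call returned (one of the last four; its "shot" number tells which), for a name from the list of things; names that differ only in an ending like _2 or _b are one class to them, and where a whole thing is asked for, a point or a joint stands for the part that bears it (a point fixed in the world has none). Each returns a list of dicts, best first, with "confidence" (0 to 1); they miss things now and then, are a little off and sometimes report something else, mostly with a low value. They report only what shows in the picture. A call takes as long as a camera call.
- models.cut_out(picture, target): "region" (400x640 bool, what is visible of it) and "extent" ([left, top, width, height] as shares, 0 to 1, of the picture: columns of its width, rows of its height, round what is visible of it).
- models.place_of(picture, target): "at" ([column, row] as shares, 0 to 1, of the picture: columns of its width, rows of its height: a listed point, or the origin of a listed thing).
The state is a dict: "time_s": time; "joints": joint angles; "joint_velocities": joint speeds; "effort": joint torques, N m; "tcp_pos": TCP position; "ee_rot": TCP orientation; "wrist_force": force on the tool from outside, world axes, zero at the start; "moment": the same for the moment, N m; "gripper_width": opening from 0.0 (shut) to 1.0 (fully open); "gripper_force": force on a finger pad.
Only numpy, scipy, OpenCV 4.12 (cv2) and the standard library are available. Lean on these libraries where they do the work, as an engineer would, in place of code of your own. Each camera call takes 0.05 s, during which the arm holds its last target. There are 200 camera calls.

## Working session

There is one attempt and no reset: what is moved stays moved. The work goes in short steps, Python scripts to look and compute and a tool call to move; the robot and the scene stay as the last step left them, time stands still between calls to the robot, and variables do not carry over. Pictures are saved under pics/ and viewed, at most 10 in all, crops included, and the job is handed in when it is done.

Besides the shell and the picture viewer there is one more tool, called by a JSON object that holds its "op" and its "data". apply_moves: Moves the arm, as the interface text tells. Its arguments: {"type":"object","properties":{"moves":{"type":"array"},"hand":{"type":"number"}},"required":["moves"]}

```bash
mkdir -p pics; cat > h.py <<'E'
import numpy as np, cv2
from station import r, imaging, models
def ray(p,at):
    px=np.array([[[at[0]*640,at[1]*400]]],float)
    u=cv2.undistortPoints(px,np.array(p["intrinsics"],float),np.array(p["dist"],float))[0,0]
    return np.array(p["orientation"])@np.array([u[0],u[1],1.])
def onz(p,at,z):
    d=ray(p,at); e=np.array(p["eye"]); return e+d*(z-e[2])/d[2]
Z=dict(winder=0,wind_pivot=.078,wind_knob=.078,lever_pivot=.076,lever_knob=.076,pointer_tip=.048,index_mark=.048,loupe=0,pocket_watch=0,oil_pot=0,barrel_ring=0,calliper=0,bracelet_block=0)
E
python3 - <<'E'
from h import *
s=r.sense(); print(s['time_s'],s['tcp_pos'],np.round(s['ee_rot'],3).tolist(),r.pinch_z)
P={}
for c in("scene","top"):
    p=imaging.capture(c); cv2.imwrite(f"pics/{c}0.png",p["frame"]); P[c]=p
    print(c,np.round(p["eye"],3))
    for n,z in Z.items():
        L=models.place_of(p,n)
        for l in L[:2]: print(' ',n,round(l["confidence"],2),(np.array(l["at"])*[640,400]).round(1),onz(p,l["at"],z)[:2].round(4))
E
```

```text
0.0 [ 0.23381391 -0.57895525  0.221438  ] [[-0.927, -0.374, -0.001], [-0.374, 0.927, 0.002], [0.0, 0.002, -1.0]] 0.0187
scene [ 1.295 -0.412  0.754]
  winder 0.67 [320.7 234.8] [ 0.6227 -0.0081]
  wind_pivot 0.55 [340.6 204.6] [0.6144 0.0591]
  wind_pivot 0.42 [368.4 199.8] [0.6343 0.1398]
  wind_knob 0.74 [366.1 196.9] [0.6203 0.1417]
  lever_knob 0.5 [302.1 201.9] [ 0.5501 -0.0281]
  pointer_tip 0.75 [304.1 203.8] [ 0.5299 -0.0111]
  pointer_tip 0.5 [301.3 203.9] [ 0.5265 -0.0185]
  index_mark 0.51 [270.4 207.8] [ 0.4994 -0.1042]
  loupe 0.4 [318.9 200.3] [0.485  0.0649]
  pocket_watch 0.62 [361.2 262.1] [0.7639 0.0334]
  oil_pot 0.54 [251.  256.5] [ 0.6047 -0.2113]
  oil_pot 0.33 [162.9 234.9] [ 0.4085 -0.3972]
  barrel_ring 0.59 [296.  215.7] [ 0.5159 -0.0317]
  barrel_ring 0.54 [162.3 239. ] [ 0.4243 -0.4023]
  calliper 0.75 [392.5 156.1] [0.3892 0.4339]
  calliper 0.66 [323.8 231.6] [0.6156 0.0062]
  bracelet_block 0.82 [394.1 226.1] [0.6953 0.1976]
top [0.332 0.006 1.12 ]
  winder 0.78 [326.6 191.2] [ 0.6173 -0.0162]
  winder 0.36 [257.4 168.5] [0.6947 0.1954]
  wind_pivot 0.68 [302.4 185.4] [0.6161 0.0536]
  wind_knob 0.74 [271.8 180.9] [0.6314 0.1406]
  wind_knob 0.53 [357.4 224.1] [ 0.5011 -0.0976]
  lever_pivot 0.6 [350.9 189.9] [ 0.6001 -0.0839]
  lever_knob 0.59 [334.7 207.8] [ 0.5493 -0.0362]
  pointer_tip 0.56 [355.8 224.4] [ 0.5053 -0.096 ]
  pointer_tip 0.47 [327.6 211.7] [ 0.5442 -0.0166]
  index_mark 0.56 [360.  222.9] [ 0.5093 -0.1082]
  index_mark 0.25 [335.3 205.3] [ 0.5625 -0.0393]
  loupe 0.52 [300.6 233.9] [0.4885 0.0644]
  pocket_watch 0.43 [312.3 143.9] [0.7712 0.0244]
  oil_pot 0.6 [395.3 189.8] [ 0.6167 -0.2259]
  barrel_ring 0.43 [456.9 247.4] [ 0.4368 -0.3968]
  calliper 0.9 [174.9 265.6] [0.4036 0.4335]
  calliper 0.7 [324.7 192.8] [ 0.6124 -0.0102]
  bracelet_block 0.78 [256.8 171.3] [0.6857 0.1973]
```

View image.

```bash
python3 - <<'E'
import cv2
a=cv2.imread('pics/top0.png')[110:270,220:420]; cv2.imwrite('pics/c1.png',cv2.resize(a,None,fx=3.7,fy=3.7,interpolation=2))
a=cv2.imread('pics/scene0.png')[150:290,220:420]; cv2.imwrite('pics/c2.png',cv2.resize(a,None,fx=4,fy=4,interpolation=2))
E
```

```text
(no output)
```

View pics/c1.png

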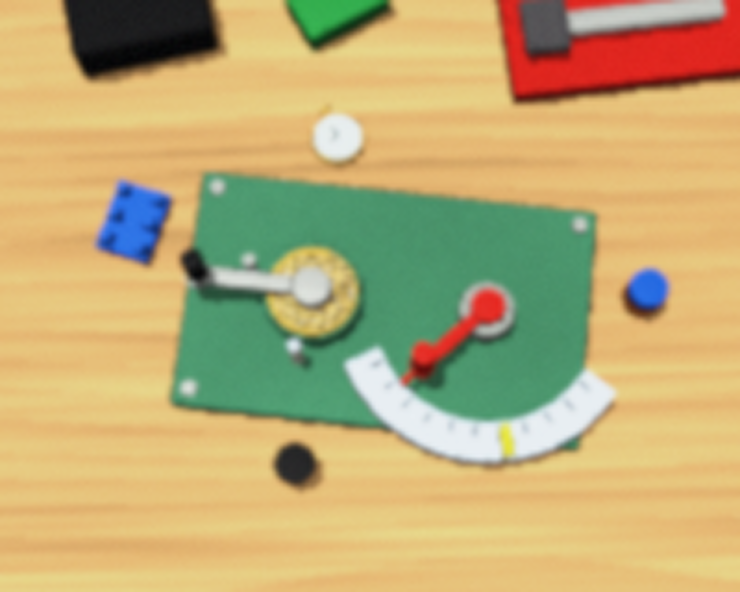

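View pics/c2.png

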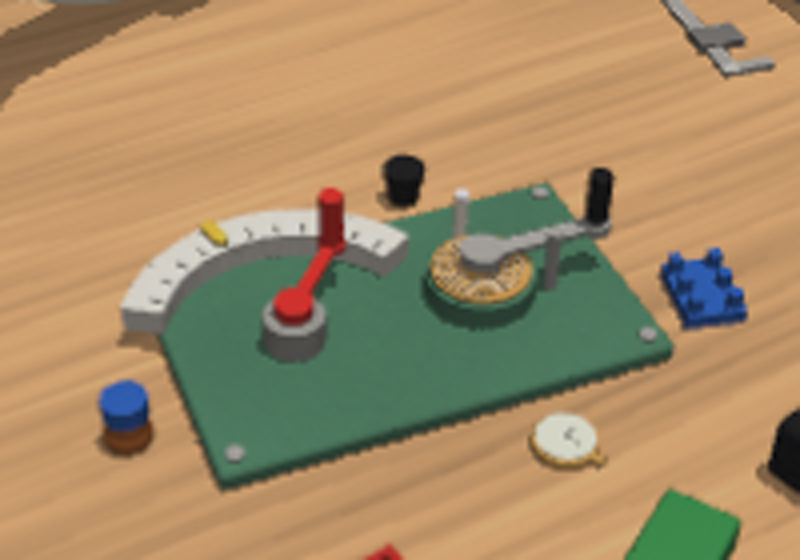

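```bash
cat > fit.py <<'E'
from h import *
from scipy.optimize import least_squares
def proj(p,X):
    R=np.array(p["orientation"]).T; rv=cv2.Rodrigues(R)[0]; t=-R@np.array(p["eye"])
    return cv2.projectPoints(np.array(X,float).reshape(-1,1,3),rv,t,np.array(p["intrinsics"],float),np.array(p["dist"],float))[0][:,0]
def local(n,q):
    a,l,i=q[3:6]
    f=lambda c,rad,ang,z:[c[0]+rad*np.cos(ang),c[1]+rad*np.sin(ang),z]
    A=(0,.06);L=(0,-.08)
    return dict(winder=[0,0,0],wind_pivot=[0,.06,.078],lever_pivot=[0,-.08,.076],wind_knob=f(A,.09,np.pi/2+a,.078),
      lever_knob=f(L,.07,np.pi+l,.076),pointer_tip=f(L,.093,np.pi+l,.048),index_mark=f(L,.093,np.pi+i,.048),
      c1=[.1,.165,.016],c2=[.1,-.165,.016],c3=[-.1,.165,.016])[n]
def world(n,q):
    c,s=np.cos(q[2]),np.sin(q[2]); x,y,z=local(n,q); return np.array([q[0]+c*x-s*y,q[1]+s*x+c*y,z])
def fit(obs,q0=(.617,-.015,-.1,0,-.75,.1),free=range(6)):
    free=list(free)
    def full(v): q=np.array(q0,float); q[free]=v; return q
    def res(v):
        q=full(v); return np.concatenate([w*(proj(p,[world(n,q)])[0]-px) for p,n,px,w in obs])
    s=least_squares(res,np.array(q0)[free],loss='soft_l1',f_scale=1.5)
    q=full(s.x)
    for (p,n,px,w) in obs: print(n,np.round(px,1),(proj(p,[world(n,q)])[0]-px).round(1))
    print('q',q.round(4).tolist())
    for n in('wind_pivot','wind_knob','lever_pivot','lever_knob','pointer_tip','index_mark'): print(n,world(n,q).round(4))
    return q
def detect(p,names,near=None,tol=25,wt=1):
    o=[]
    for n in names:
        L=models.place_of(p,n); L=[(l['confidence'],np.array(l['at'])*[640,400]) for l in L]
        if near is not None: L=[l for l in L if np.hypot(*(l[1]-proj(p,[world(n,near)])[0]))<tol]
        if L: o.append((p,n,L[0][1],wt))
    return o
E
python3 - <<'E'
from fit import *
q0=np.array([.612,-.015,-.1,0,-.75,.12])
obs=[]
N=['winder','wind_pivot','wind_knob','lever_pivot','lever_knob','pointer_tip','index_mark']
for c in("scene","top"):
    p=imaging.capture(c); obs+=detect(p,N,q0,14)
for n,x in dict(c1=(205,173),c2=(595,213),c3=(172,404)).items(): obs.append((p,n,np.array(x)/3.7+[220,110],1))
sc=obs[0][0]
obs.append((p,'index_mark',np.array((504,427))/3.7+[220,110],1))
obs.append((p,'pointer_tip',np.array((404,384))/3.7+[220,110],1))
q=fit(obs,q0); np.save('q.npy',q)
E
```

```text
winder [322.6 228. ] [-3.7  3.5]
wind_pivot [343.2 208.7] [-3.8 -2.9]
wind_knob [369.7 198.7] [-0.6  1. ]
lever_pivot [297.6 216.5] [-6.1  1.6]
lever_knob [300.1 204.2] [ 1.2 -1.5]
pointer_tip [305.  206.2] [-0.6 -0.7]
index_mark [275.3 206.4] [-0.8  1.3]
winder [323.5 193.8] [-0.3  0.2]
wind_pivot [301.7 184.9] [0.7 0.2]
wind_knob [272.  179.6] [-0.6  0.2]
lever_pivot [353.2 191.8] [-1.9 -0.9]
lever_knob [332.  206.8] [1.  0.1]
index_mark [355.1 224.5] [-0.1  0.1]
c1 [275.4 156.8] [-1.7 -1.6]
c2 [380.8 167.6] [ 0.1 -0.2]
c3 [266.5 219.2] [-2.7 -0.2]
index_mark [356.2 225.4] [-1.2 -0.8]
pointer_tip [329.2 213.8] [-2.4  0.3]
q [0.6086, -0.0058, -0.1428, -0.0559, -0.7265, 0.2365]
wind_pivot [0.6172 0.0536 0.078 ]
wind_knob [0.6349 0.1418 0.078 ]
lever_pivot [ 0.5972 -0.085   0.076 ]
lever_knob [ 0.5521 -0.0315  0.076 ]
pointer_tip [ 0.5372 -0.014   0.048 ]
index_mark [ 0.5046 -0.0937  0.048 ]
```

{"op": "apply_moves", "data": {"moves": [[[-0.031,0.0244,-0.0068],0],[[-0.031,0.0244,-0.0068],0],[[-0.031,0.0244,-0.0068],0],[[-0.031,0.0244,-0.0068],0],[[-0.031,0.0244,-0.0068],0]]}}

```text
time_s: 2.62
tcp_pos: [0.3326, -0.4068, 0.257]
ee_rot: [[-0.927, -0.374, 0.0], [-0.374, 0.927, -0.0], [-0.0, -0.0, -1.0]]
wrist_force: [1.1, 0.2, 0.2]
gripper_width: 1.0
gripper_force: 0.0
```

{"op": "apply_moves", "data": {"moves": [[[-0.031,0.0244,-0.0068],0],[[-0.031,0.0244,-0.0068],0],[[-0.031,0.0244,-0.0068],0],[[-0.031,0.0244,-0.0068],0],[[-0.031,0.0244,-0.0068],0]]}}

```text
time_s: 3.03
tcp_pos: [0.4306, -0.2353, 0.2913]
ee_rot: [[-0.927, -0.374, 0.001], [-0.374, 0.927, -0.0], [-0.001, -0.001, -1.0]]
wrist_force: [1.2, 0.1, -0.5]
gripper_width: 0.998
gripper_force: 0.0
```

{"op": "apply_moves", "data": {"moves": [[[-0.031,0.0244,-0.0068],0],[[-0.031,0.0244,-0.0068],0],[[-0.031,0.0244,-0.0068],0],[[-0.031,0.0244,-0.0068],0],[[-0.031,0.0244,-0.0068],0]]}}

```text
time_s: 3.45
tcp_pos: [0.5286, -0.0641, 0.3253]
ee_rot: [[-0.927, -0.375, 0.001], [-0.375, 0.927, 0.0], [-0.001, -0.0, -1.0]]
wrist_force: [1.0, -0.3, -1.1]
gripper_width: 1.002
gripper_force: 0.0
```

{"op": "apply_moves", "data": {"moves": [[[0,0,0],-7],[[0,0,0],-7],[[0,0,0],-7],[[0,0,0],-7],[[0,0,0],-7]]}}

```text
time_s: 3.87
tcp_pos: [0.5282, -0.0658, 0.3246]
ee_rot: [[-0.539, -0.842, 0.0], [-0.842, 0.539, -0.0], [-0.0, -0.0, -1.0]]
wrist_force: [-0.7, 0.4, 0.3]
gripper_width: 1.001
gripper_force: 0.0
```

{"op": "apply_moves", "data": {"moves": [[[0,0,0],-7],[[0,0,0],-7],[[0,0,0],-7],[[0,0,0],-7],[[0,0,0],-7]]}}

```text
time_s: 4.28
tcp_pos: [0.5281, -0.066, 0.3246]
ee_rot: [[0.041, -0.999, 0.0], [-0.999, -0.041, 0.0], [-0.0, -0.0, -1.0]]
wrist_force: [0.2, -0.2, -0.6]
gripper_width: 0.999
gripper_force: 0.0
```

{"op": "apply_moves", "data": {"moves": [[[0,0,0],-7],[[0,0,0],-7],[[0,0,0],-7],[[0,0,0],-7],[[0,0,0],-7]]}}

```text
time_s: 4.7
tcp_pos: [0.5281, -0.066, 0.3246]
ee_rot: [[0.606, -0.795, 0.0], [-0.795, -0.606, 0.0], [0.0, -0.0, -1.0]]
wrist_force: [-0.1, -0.2, -0.1]
gripper_width: 1.001
gripper_force: 0.0
```

```bash
python3 - <<'E'
from fit import *
s=r.sense(); print(s['time_s'],s['tcp_pos'],np.round(s['ee_rot'],3).tolist(),np.round(s['joints'],1))
q=np.load('q.npy')
p=imaging.capture("wrist"); print(np.round(p['eye'],3),np.round(p['orientation'],2).tolist())
N=['winder','wind_pivot','wind_knob','lever_pivot','lever_knob','pointer_tip','index_mark']
for n in N: print(n,[(round(l['confidence'],2),(np.array(l['at'])*[640,400]).round(1).tolist()) for l in models.place_of(p,n)],proj(p,[world(n,q)]).round(1))
cv2.imwrite('pics/w1.png',p['frame'])
E
```

```text
4.7 [ 0.52808974 -0.06601312  0.324623  ] [[0.606, -0.795, 0.0], [-0.795, -0.606, 0.0], [0.0, -0.0, -1.0]] [ 10.3   9.7  -2.2  -0.  -78.2  27. ]
[ 0.573 -0.127  0.487] [[-0.8, -0.58, -0.17], [-0.61, 0.76, 0.22], [-0.0, 0.27, -0.96]]
winder [(0.81, [249.0, 157.4])] [[249.7 161.3]]
wind_pivot [(0.81, [204.0, 200.2])] [[205.2 203.9]]
wind_knob [(0.64, [159.9, 251.3])] [[157.4 247.7]]
lever_pivot [(0.71, [277.8, 123.1])] [[282.2 124. ]]
lever_knob [(0.91, [285.8, 179.5])] [[286.8 181.7]]
pointer_tip [(0.61, [288.0, 193.6])] [[290.1 194.1]]
index_mark [(0.67, [346.5, 159.0]), (0.63, [286.2, 196.6])] [[346.  161.7]]
```

View pics/w1.png

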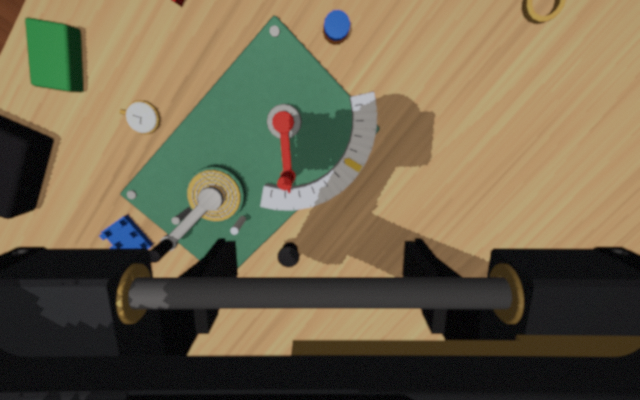

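```bash
python3 - <<'E'
from fit import *
q=np.load('q.npy'); q[3]=0
N=['winder','wind_pivot','wind_knob','lever_pivot','lever_knob','pointer_tip','index_mark']
o=[]
for c,w,t in (('scene',1,8),('top',1.5,8),('wrist',2,15),('wrist',2,15)):
    p=imaging.capture(c); o+=detect(p,N,q,t,w)
o+=[(p,'c2',np.array([277.,15]),1.5),(p,'c1',np.array([122,195.]),1.5),(p,'index_mark',np.array([347,161.]),2)]
q=fit(o,q,[0,1,2,4,5]); np.save('q.npy',q)
E
```

```text
winder [321.7 229.9] [-2.3  1.8]
wind_pivot [344.7 210.4] [-4.7 -4.5]
wind_knob [370.5 200.2] [-1.6 -1.3]
lever_pivot [294.3 221.1] [-2.3 -2.9]
lever_knob [302.  202.1] [0.3 0.8]
pointer_tip [303.7 206.7] [ 2.  -0.9]
index_mark [274.2 205.6] [0.  2.5]
winder [325.4 193.2] [-2.5  0.5]
wind_pivot [301.5 185.4] [ 0.6 -0.8]
lever_pivot [353.5 193.3] [-2.5 -2.8]
lever_knob [333.9 207. ] [-1.6 -0.9]
index_mark [361.3 223.9] [-5.8  0.3]
winder [253.3 161.6] [-4.7  0.2]
wind_pivot [201.8 204.6] [ 2.3 -0. ]
wind_knob [162.2 251.7] [-2.6 -0.6]
lever_pivot [279.1 125.3] [ 1.7 -0.9]
lever_knob [284.7 181.2] [-0.3  1. ]
pointer_tip [285.2 192.2] [2.4 2.3]
index_mark [345.7 158.9] [0.3 1.1]
winder [252.1 160. ] [-3.5  1.8]
wind_pivot [202.2 202.1] [1.9 2.5]
wind_knob [156.  252.4] [ 3.6 -1.4]
lever_pivot [281.1 124.5] [-0.3 -0.1]
lever_knob [281.4 182.2] [ 3. -0.]
pointer_tip [290.  195.3] [-2.4 -0.8]
index_mark [343.6 160.1] [ 2.4 -0.1]
c2 [277.  15.] [-2.3 -1. ]
c1 [122. 195.] [-5.  -0.5]
index_mark [347. 161.] [-1. -1.]
q [0.6098, -0.0048, -0.1455, 0.0, -0.7478, 0.2673]
wind_pivot [0.6185 0.0545 0.078 ]
wind_knob [0.6316 0.1436 0.078 ]
lever_pivot [ 0.5982 -0.084   0.076 ]
lever_knob [ 0.5544 -0.0294  0.076 ]
pointer_tip [ 0.5399 -0.0115  0.048 ]
index_mark [ 0.5059 -0.0953  0.048 ]
```

{"op": "apply_moves", "data": {"moves": [[[-0.0025,-0.0085,0.033],0],[[-0.0025,-0.0085,0.033],0],[[-0.0025,-0.0085,0.033],0],[[-0.0025,-0.0085,0.033],0],[[-0.0025,-0.0085,0.033],0]]}}

```text
time_s: 7.12
tcp_pos: [0.5548, -0.0302, 0.1584]
ee_rot: [[0.602, -0.799, 0.001], [-0.799, -0.602, 0.0], [0.0, -0.001, -1.0]]
wrist_force: [0.2, 0.1, -0.2]
gripper_width: 0.994
gripper_force: 0.0
```

```bash
python3 - <<'E'
from fit import *
q=np.load('q.npy')
s=r.sense(); print(s['tcp_pos'])
o=[]
for i in range(2):
    p=imaging.capture("wrist")
    for n in ['lever_pivot','lever_knob','pointer_tip','index_mark']: print(n,[(round(l['confidence'],2),(np.array(l['at'])*[640,400]).round(1).tolist(),onz(p,l['at'],Z[n])[:2].round(4).tolist()) for l in models.place_of(p,n)],proj(p,[world(n,q)]).round(1))
cv2.imwrite('pics/w2.png',p['frame'])
E
```

```text
[ 0.5547605  -0.03018227  0.158402  ]
lever_pivot [(0.72, [313.5, 114.6], [0.6001, -0.0847])] [[315.  117.2]]
lever_knob [(0.96, [320.9, 210.3], [0.5536, -0.0318])] [[318.3 212.1]]
pointer_tip [] [[319.3 228. ]]
index_mark [(0.86, [413.4, 172.7], [0.5073, -0.0964])] [[413.8 174.7]]
lever_pivot [(0.83, [313.6, 114.3], [0.6015, -0.0853])] [[316.1 118.7]]
lever_knob [(0.92, [319.5, 208.6], [0.556, -0.032])] [[319.2 212.4]]
pointer_tip [] [[320.2 228.1]]
index_mark [(0.75, [410.1, 174.1], [0.509, -0.0945])] [[413.6 175.5]]
```

View pics/w2.png

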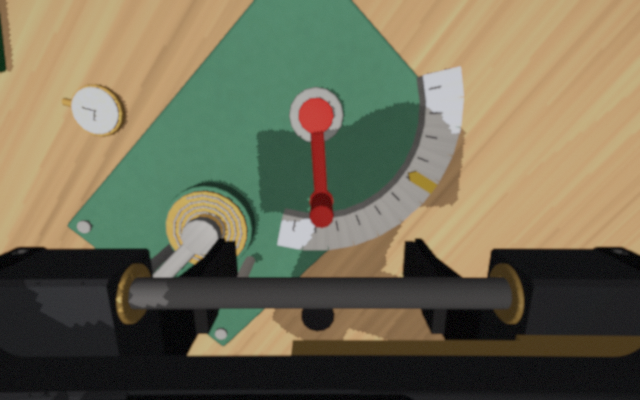

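{"op": "apply_moves", "data": {"moves": [[[0,0,0.025],0],[[0,0,0.025],0],[[0,0,0.025],0],[[0,0,0.023],0],[[0,0,0],0]], "hand": 0.05}}

```text
time_s: 8.03
tcp_pos: [0.5515, -0.031, 0.058]
ee_rot: [[0.601, -0.8, -0.008], [-0.8, -0.601, -0.001], [-0.004, 0.007, -1.0]]
wrist_force: [-0.8, 0.2, -1.5]
gripper_width: 0.71
gripper_force: 0.0
```

{"op": "apply_moves", "data": {"moves": [[[0,0,0],0],[[0,0,0],0],[[0,0,0],0],[[0,0,0],0],[[0,0,0],0]], "hand": 0.0}}

```text
time_s: 8.45
tcp_pos: [0.5554, -0.0303, 0.0629]
ee_rot: [[0.602, -0.799, 0.003], [-0.799, -0.602, 0.001], [0.001, -0.002, -1.0]]
wrist_force: [0.9, 0.2, 0.2]
gripper_width: 0.325
gripper_force: 0.0
```

{"op": "apply_moves", "data": {"moves": [[[0,0,0],0],[[0,0,0],0],[[0,0,0],0],[[0,0,0],0]]}}

```text
time_s: 8.78
tcp_pos: [0.5548, -0.0304, 0.0621]
ee_rot: [[0.602, -0.799, 0.001], [-0.799, -0.602, -0.0], [0.0, -0.0, -1.0]]
wrist_force: [-1.0, 0.4, 3.8]
gripper_width: 0.199
gripper_force: 30.0
```

```bash
python3 - <<'E'
from fit import *
q=np.load('q.npy')
s=r.sense(); print({k:np.round(s[k],3).tolist() for k in('time_s','tcp_pos','ee_rot','wrist_force','gripper_width','gripper_force','joints')})
for c in ('top','scene'):
    p=imaging.capture(c)
    for n in ['lever_knob','index_mark','pointer_tip']: print(n,[(round(l['confidence'],2),(np.array(l['at'])*[640,400]).round(1).tolist(),onz(p,l['at'],Z[n])[:2].round(4).tolist()) for l in models.place_of(p,n)],proj(p,[world(n,q)]).round(1))
E
```

```text
{'time_s': 8.783, 'tcp_pos': [0.555, -0.03, 0.062], 'ee_rot': [[0.602, -0.799, 0.001], [-0.799, -0.602, -0.0], [0.0, -0.0, -1.0]], 'wrist_force': [-0.958, 0.382, 3.767], 'gripper_width': 0.199, 'gripper_force': 30.0, 'joints': [13.583, 25.063, -21.005, 0.013, -43.903, 23.411]}
lever_knob [] [[332.2 206.1]]
index_mark [] [[355.5 224.2]]
pointer_tip [] [[325.9 213.2]]
lever_knob [(0.57, [302.7, 201.0], [0.5474, -0.0246])] [[302.4 202.9]]
index_mark [(0.61, [273.8, 206.1], [0.497, -0.0925])] [[274.2 208.1]]
pointer_tip [(0.78, [306.6, 203.2], [0.531, -0.0034])] [[305.6 205.8]]
```

{"op": "apply_moves", "data": {"moves": [[[0.0003,0.0061,0],-5],[[0.0003,0.0061,0],-5],[[0.0003,0.0061,0],-5],[[0.0003,0.0061,0],-5],[[0.0003,0.0061,0],-5]]}}

```text
time_s: 9.6
tcp_pos: [0.5367, -0.0541, 0.0622]
ee_rot: [[0.885, -0.466, 0.004], [-0.466, -0.885, -0.0], [0.004, -0.002, -1.0]]
wrist_force: [2.6, -3.2, 1.9]
gripper_width: 0.202
gripper_force: 30.0
```

{"op": "apply_moves", "data": {"moves": [[[0.0003,0.0061,0],-5],[[0.0003,0.0061,0],-5],[[0.0003,0.0061,0],-5],[[0.0003,0.0061,0],-5],[[0,0,0],0]]}}

```text
time_s: 10.02
tcp_pos: [0.5302, -0.0779, 0.0622]
ee_rot: [[0.991, -0.137, 0.006], [-0.137, -0.991, -0.0], [0.006, -0.0, -1.0]]
wrist_force: [3.0, -2.5, 0.1]
gripper_width: 0.193
gripper_force: 30.0
```

```bash
python3 - <<'E'
from fit import *
q=np.load('q.npy')
s=r.sense(); t=s['tcp_pos']; print(t,np.round(s['wrist_force'],1),np.hypot(t[0]-.5985,t[1]+.0845))
q[4]=np.arctan2(-t[1]-.0845,-t[0]+.5985)+.1455; print(q[4])
for c in ('scene','wrist','top'):
    p=imaging.capture(c); 
    for n in ['index_mark','pointer_tip','lever_knob']: print(n,[(round(l['confidence'],2),(np.array(l['at'])*[640,400]).round(1).tolist(),onz(p,l['at'],Z[n])[:2].round(4).tolist()) for l in models.place_of(p,n)],proj(p,[world(n,q)]).round(1))
    if c=='scene': cv2.imwrite('pics/s3.png',cv2.resize(p['frame'][160:250,230:340],None,fx=6,fy=6,interpolation=2))
    if c=='wrist': cv2.imwrite('pics/w3.png',p['frame'])
E
```

```text
[ 0.53021155 -0.07787534  0.06216404] [ 3.  -2.5  0.1] 0.06860902882095007
0.048792682999003745
index_mark [(0.43, [274.4, 205.8], [0.4966, -0.0905])] [[274.2 208.1]]
pointer_tip [(0.49, [282.3, 208.1], [0.5169, -0.075]), (0.37, [343.7, 207.3], [0.5988, 0.0813])] [[280.6 205.9]]
lever_knob [(0.79, [282.2, 202.0], [0.5236, -0.0771]), (0.53, [162.4, 237.7], [0.5074, -0.4019])] [[282.9 203. ]]
index_mark [] [[354.6 280. ]]
pointer_tip [] [[320.1 284.7]]
lever_knob [(0.56, [321.3, 266.2], [0.5309, -0.0791])] [[318.1 271. ]]
index_mark [(0.6, [355.4, 224.0], [0.5065, -0.0949])] [[355.5 224.2]]
pointer_tip [(0.49, [395.1, 192.5], [0.5964, -0.2147])] [[348.4 224.4]]
lever_knob [] [[349.6 214.7]]
```

View pics/w3.png

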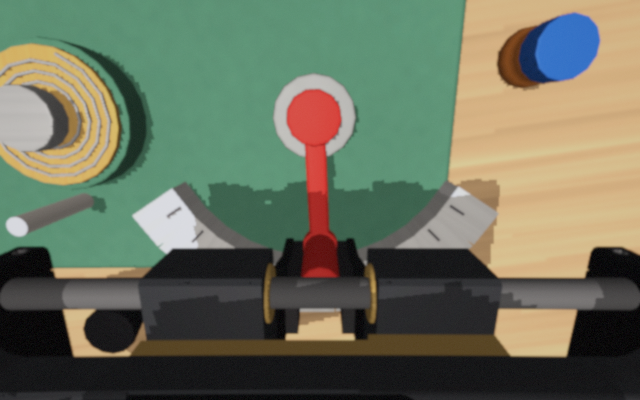

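{"op": "apply_moves", "data": {"moves": [[[0.0002,0.005,0],-4],[[0.0002,0.005,0],-4],[[0.0002,0.005,0],-4],[[0,0,0],0],[[0,0,0],0]]}}

```text
time_s: 11.03
tcp_pos: [0.5304, -0.0923, 0.0622]
ee_rot: [[0.998, 0.069, 0.007], [0.069, -0.998, -0.0], [0.007, 0.001, -1.0]]
wrist_force: [4.2, -2.7, -0.4]
gripper_width: 0.2
gripper_force: 30.0
```

```bash
python3 - <<'E'
from fit import *
q=np.load('q.npy')
s=r.sense(); t=s['tcp_pos']; print(t,np.round(s['wrist_force'],1),np.hypot(t[0]-.5985,t[1]+.0845))
q[4]=np.arctan2(-t[1]-.0845,-t[0]+.5985)+.1455; print(q[4])
p=imaging.capture('scene')
for n in ['index_mark','pointer_tip','lever_knob']: print(n,[(round(l['confidence'],2),(np.array(l['at'])*[640,400]).round(1).tolist(),onz(p,l['at'],Z[n])[:2].round(4).tolist()) for l in models.place_of(p,n)],proj(p,[world(n,q)]).round(1))
cv2.imwrite('pics/s3.png',cv2.resize(p['frame'][180:240,240:320],None,fx=9,fy=9,interpolation=2))
E
```

```text
[ 0.53037727 -0.09231276  0.0621821 ] [ 4.2 -2.7 -0.4] 0.06856927162263239
0.25968763876135104
index_mark [] [[274.2 208.1]]
pointer_tip [(0.77, [277.6, 207.5], [0.5082, -0.0856])] [[274.4 208. ]]
lever_knob [(0.66, [278.8, 208.5], [0.5446, -0.0975]), (0.6, [275.7, 207.9], [0.5384, -0.1039])] [[278.1 204.6]]
```

View pics/s3.png

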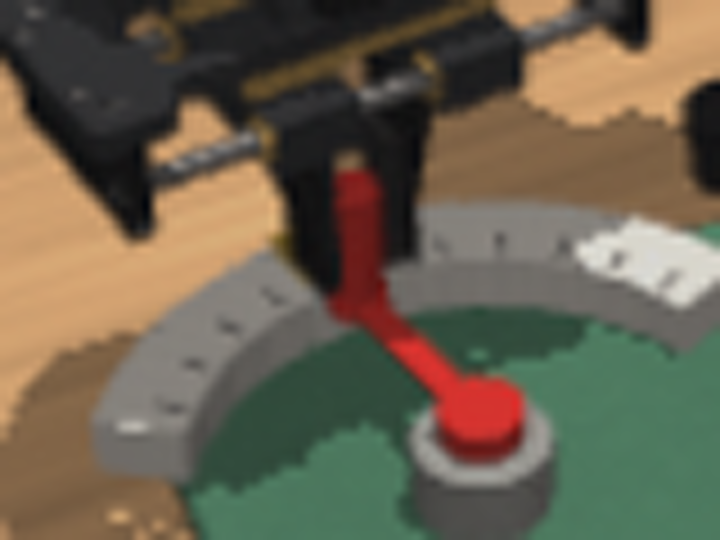

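Lever near the index, with the yellow tab showing just left of the fingers. I'll release it, rise and look.

{"op": "apply_moves", "data": {"moves": [[[0,0,0],0],[[0,0,0],0],[[0,0,0],0],[[0,0,0],0],[[0,0,0],0]], "hand": 0.06}}

```text
time_s: 11.65
tcp_pos: [0.5267, -0.0917, 0.0612]
ee_rot: [[0.998, 0.07, -0.001], [0.07, -0.998, -0.0], [-0.001, -0.0, -1.0]]
wrist_force: [0.2, -0.1, -1.5]
gripper_width: 0.494
gripper_force: 0.0
```

{"op": "apply_moves", "data": {"moves": [[[0,0,-0.03],0],[[0,0,-0.035],0],[[0,0,-0.035],0],[[-0.015,0,-0.035],0],[[-0.015,0,-0.03],0]]}}

```text
time_s: 12.07
tcp_pos: [0.4973, -0.0938, 0.2287]
ee_rot: [[0.998, 0.07, 0.001], [0.07, -0.998, -0.0], [0.001, 0.0, -1.0]]
wrist_force: [0.8, -0.3, 0.4]
gripper_width: 0.684
gripper_force: 0.0
```

```bash
python3 - <<'E'
from fit import *
q=np.load('q.npy')
s=r.sense(); t=s['tcp_pos']; print(t,s['time_s'],s['gripper_width'])
for i in range(3):
    p=imaging.capture('wrist'); O={}
    for n in ['lever_pivot','index_mark','pointer_tip','lever_knob']: 
        L=models.place_of(p,n); O[n]=[(round(l['confidence'],2),(np.array(l['at'])*[640,400]).round(1).tolist(),onz(p,l['at'],Z[n])[:2].round(4).tolist()) for l in L]
        print(n,O[n],proj(p,[world(n,q)]).round(1))
f=p['frame']; c=proj(p,[world('index_mark',q)])[0].astype(int); print(c)
x0,y0=max(c[0]-60,0),max(c[1]-60,0); print(x0,y0)
cv2.imwrite('pics/w4.png',cv2.resize(f[y0:y0+90,x0:x0+120],None,fx=6,fy=6,interpolation=2)); cv2.imwrite('pics/w4f.png',f)
E
```

```text
[ 0.49734218 -0.09379849  0.22867845] 12.0667 0.6840174419721334
lever_pivot [(0.95, [317.2, 72.2], [0.6016, -0.0849])] [[315.9  76.2]]
index_mark [(0.62, [322.3, 173.8], [0.5069, -0.0964])] [[321.1 174.7]]
pointer_tip [(0.92, [318.6, 172.0], [0.5086, -0.0925])] [[240.  135.4]]
lever_knob [(0.93, [320.2, 154.4], [0.5304, -0.0926]), (0.19, [559.7, 244.9], [0.4567, -0.3377])] [[252.8 123.1]]
lever_pivot [(0.55, [314.5, 73.5], [0.5991, -0.0825])] [[316.1  74.7]]
index_mark [(0.73, [320.7, 174.3], [0.5057, -0.0946])] [[321.4 174.2]]
pointer_tip [(0.89, [319.2, 175.4], [0.5045, -0.0931]), (0.39, [561.3, 243.3], [0.4482, -0.3586])] [[239.6 134.6]]
lever_knob [(0.95, [321.0, 156.2], [0.5281, -0.0932]), (0.37, [245.1, 64.4], [0.6022, -0.0226])] [[252.5 122.2]]
lever_pivot [(0.61, [314.5, 69.3], [0.6024, -0.0826])] [[315.8  74.6]]
index_mark [(0.56, [320.2, 171.3], [0.5089, -0.0941])] [[321.1 174.3]]
pointer_tip [(0.7, [319.2, 172.8], [0.5073, -0.0932])] [[239.  134.6]]
lever_knob [(0.83, [316.5, 154.4], [0.5296, -0.0892])] [[251.9 122.2]]
[321 174]
261 114
```

View pics/w4.png

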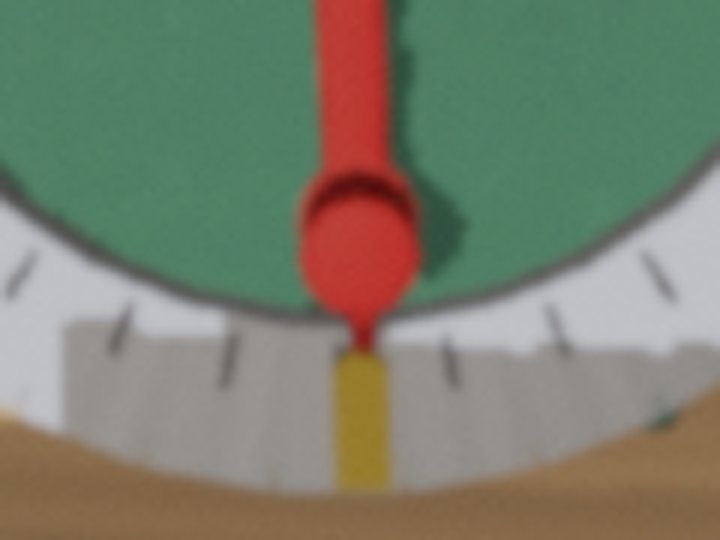

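{"op": "apply_moves", "data": {"moves": [[[0.0215,-0.0325,0.004],0],[[0.0215,-0.0325,0.004],0],[[0.0215,-0.0325,0.004],0],[[0.0215,-0.0325,0.004],0],[[0.0215,-0.0325,0.004],0]], "hand": 0.06}}

```text
time_s: 13.23
tcp_pos: [0.5939, 0.0774, 0.2064]
ee_rot: [[0.998, 0.07, 0.0], [0.07, -0.998, -0.0], [0.0, 0.0, -1.0]]
wrist_force: [1.0, 0.4, 0.7]
gripper_width: 0.692
gripper_force: 0.0
```

{"op": "apply_moves", "data": {"moves": [[[0.0215,-0.0325,0.004],0],[[0.0215,-0.0325,0.004],0],[[0,0,0],7.1],[[0,0,0],7.1],[[0,0,0],7.1]]}}

```text
time_s: 13.65
tcp_pos: [0.6317, 0.1446, 0.1975]
ee_rot: [[0.953, -0.302, -0.001], [-0.302, -0.953, -0.001], [-0.001, 0.001, -1.0]]
wrist_force: [-0.5, -0.3, -0.2]
gripper_width: 0.689
gripper_force: 0.0
```

{"op": "apply_moves", "data": {"moves": [[[0,0,0],7.1],[[0,0,0],7.1],[[0,0,0],7.1],[[0,0,0],7.1],[[0,0,0],7.1]]}}

```text
time_s: 14.07
tcp_pos: [0.6316, 0.1436, 0.1983]
ee_rot: [[0.6, -0.8, -0.0], [-0.8, -0.6, -0.0], [-0.0, 0.0, -1.0]]
wrist_force: [0.5, -0.2, -0.4]
gripper_width: 0.691
gripper_force: 0.0
```

{"op": "apply_moves", "data": {"moves": [[[0,0,0],7.1],[[0,0,0],7.1],[[0,0,0],7.1],[[0,0,0],7.1],[[0,0,0],7.1]]}}

```text
time_s: 14.48
tcp_pos: [0.6316, 0.1436, 0.1983]
ee_rot: [[0.023, -1.0, -0.0], [-1.0, -0.023, -0.0], [0.0, 0.0, -1.0]]
wrist_force: [-0.8, -0.7, -0.1]
gripper_width: 0.691
gripper_force: 0.0
```

{"op": "apply_moves", "data": {"moves": [[[0,0,0],7.1],[[0,0,0],3],[[0,0,0],0]]}}

```text
time_s: 14.73
tcp_pos: [0.6316, 0.1436, 0.1983]
ee_rot: [[-0.147, -0.989, -0.0], [-0.989, 0.147, -0.0], [0.0, 0.0, -1.0]]
wrist_force: [0.1, -0.6, 0.7]
gripper_width: 0.684
gripper_force: 0.0
```

```bash
python3 - <<'E'
from fit import *
q=np.load('q.npy')
s=r.sense(); t=s['tcp_pos']; print(t,s['time_s'],s['gripper_width'],np.round(s['ee_rot'],3).tolist(),np.round(s['joints'],1))
for c in ('wrist','wrist','wrist','top'):
    p=imaging.capture(c)
    for n in ['wind_pivot','wind_knob']: 
        L=models.place_of(p,n); print(n,[(round(l['confidence'],2),(np.array(l['at'])*[640,400]).round(1).tolist(),onz(p,l['at'],Z[n])[:2].round(4).tolist()) for l in L],proj(p,[world(n,q)]).round(1))
    if c=='wrist': cv2.imwrite('pics/w5.png',p['frame'])
E
```

```text
[0.63156677 0.1435849  0.19830628] 14.7333 0.683843934455342 [[-0.147, -0.989, -0.0], [-0.989, 0.147, -0.0], [0.0, 0.0, -1.0]] [ 27.1  25.2   1.9  -0.  -66.7 -35.5]
wind_pivot [(0.64, [315.9, 88.6], [0.6204, 0.0535])] [[318.5  89.6]]
wind_knob [(0.86, [320.5, 200.0], [0.6303, 0.1447])] [[318.8 199.1]]
wind_pivot [(0.85, [317.2, 89.5], [0.6198, 0.0543])] [[318.8  89.6]]
wind_knob [] [[318.9 199. ]]
wind_pivot [(0.72, [316.5, 88.8], [0.6202, 0.0537])] [[318.7  89.6]]
wind_knob [(0.79, [319.1, 197.6], [0.6312, 0.1424])] [[318.9 199. ]]
wind_pivot [(0.78, [300.7, 183.7], [0.6213, 0.0584]), (0.69, [313.4, 146.2], [0.7335, 0.0201])] [[302.1 184.6]]
wind_knob [(0.78, [273.0, 179.4], [0.6359, 0.1372])] [[270.8 180.9]]
```

View pics/w5.png

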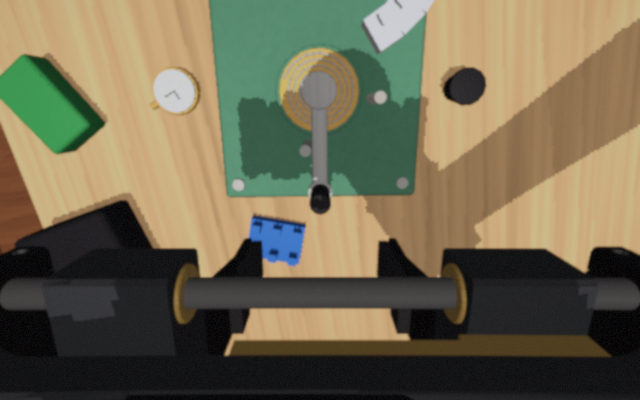

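{"op": "apply_moves", "data": {"moves": [[[0,0,0.03],0],[[0,0,0.03],0],[[0,0,0.03],0],[[0,0,0.025],0],[[0,0,0.012],0]], "hand": 0.05}}

```text
time_s: 15.75
tcp_pos: [0.6294, 0.1428, 0.0678]
ee_rot: [[-0.147, -0.989, -0.006], [-0.989, 0.147, -0.002], [0.003, 0.005, -1.0]]
wrist_force: [-0.1, -0.0, 0.3]
gripper_width: 0.578
gripper_force: 0.0
```

{"op": "apply_moves", "data": {"moves": [[[0,0,0],0],[[0,0,0],0],[[0,0,0],0],[[0,0,0],0],[[0,0,0],0]], "hand": 0.0}}

```text
time_s: 16.17
tcp_pos: [0.6326, 0.144, 0.0734]
ee_rot: [[-0.146, -0.989, 0.003], [-0.989, 0.146, 0.001], [-0.002, -0.003, -1.0]]
wrist_force: [-0.2, -0.1, 0.8]
gripper_width: 0.28
gripper_force: 0.0
```

{"op": "apply_moves", "data": {"moves": [[[0,0,0],0],[[0,0,0],0],[[0,0,0],0],[[0,0,0],0],[[0,0,0],0]]}}

```text
time_s: 16.58
tcp_pos: [0.6318, 0.1439, 0.0728]
ee_rot: [[-0.146, -0.989, 0.001], [-0.989, 0.146, 0.0], [-0.001, -0.001, -1.0]]
wrist_force: [-2.7, 0.7, 5.7]
gripper_width: 0.197
gripper_force: 30.0
```

{"op": "apply_moves", "data": {"moves": [[[0.0003,0.0078,0],-5],[[0.0003,0.0078,0],-5],[[0.0003,0.0078,0],-5],[[0.0003,0.0078,0],-5],[[0.0003,0.0078,0],-5]]}}

```text
time_s: 17.0
tcp_pos: [0.5941, 0.1412, 0.0728]
ee_rot: [[0.29, -0.957, 0.004], [-0.957, -0.29, 0.001], [0.0, -0.004, -1.0]]
wrist_force: [1.3, -2.3, 4.4]
gripper_width: 0.195
gripper_force: 30.0
```

{"op": "apply_moves", "data": {"moves": [[[0.0003,0.0078,0],-5],[[0.0003,0.0078,0],-5],[[0.0003,0.0078,0],-5],[[0.0003,0.0078,0],-5],[[0.0003,0.0078,0],-5]]}}

```text
time_s: 17.42
tcp_pos: [0.5605, 0.1228, 0.0728]
ee_rot: [[0.667, -0.745, 0.004], [-0.745, -0.667, 0.002], [0.002, -0.004, -1.0]]
wrist_force: [2.2, 0.1, 3.8]
gripper_width: 0.198
gripper_force: 30.0
```

{"op": "apply_moves", "data": {"moves": [[[0.0002,0.0063,0],-4],[[0.0002,0.0063,0],-4],[[0.0001,0.0047,0],-3],[[0.0001,0.0031,0],-2],[[0,0,0],0]]}}

```text
time_s: 17.83
tcp_pos: [0.5467, 0.1078, 0.0728]
ee_rot: [[0.815, -0.579, 0.004], [-0.579, -0.815, 0.002], [0.002, -0.004, -1.0]]
wrist_force: [0.1, 1.2, 5.3]
gripper_width: 0.198
gripper_force: 30.0
```

```bash
python3 - <<'E'
from h import *
s=r.sense(); t=s['tcp_pos']; d=t[:2]-np.array([.6195,.054]); print(s['time_s'],t,np.hypot(*d),np.degrees(np.arctan2(d[1],d[0])),np.round(s['wrist_force'],1),'tang',np.array(s['wrist_force'])@np.array(s['ee_rot'])[:,1])
E
```

```text
17.8333 [0.54667966 0.1078182  0.07283117] 0.09054943160583633 143.5335796186766 [0.1 1.2 5.3] tang -1.0649635523141365
```

{"op": "apply_moves", "data": {"moves": [[[0.0001,0.0031,0],-2],[[0.0001,0.0031,0],-2],[[0,0.0016,0],-1],[[0,0,0],0],[[0,0,0],0]]}}

```text
time_s: 18.25
tcp_pos: [0.5425, 0.1016, 0.0728]
ee_rot: [[0.862, -0.507, 0.003], [-0.507, -0.862, 0.002], [0.002, -0.003, -1.0]]
wrist_force: [-1.5, 2.6, 5.9]
gripper_width: 0.198
gripper_force: 30.0
```

{"op": "apply_moves", "data": {"moves": [[[0,0.0016,0],-1],[[0,0,0],0]]}}

```text
time_s: 18.42
tcp_pos: [0.5417, 0.1003, 0.0728]
ee_rot: [[0.871, -0.492, 0.003], [-0.492, -0.871, 0.002], [0.002, -0.003, -1.0]]
wrist_force: [-0.5, 2.4, 5.0]
gripper_width: 0.196
gripper_force: 30.0
```

```bash
cat > st.py <<'E'
from h import *
s=r.sense(); t=s['tcp_pos']; d=t[:2]-np.array([.6195,.054]); print(s['time_s'],t,np.hypot(*d),np.degrees(np.arctan2(d[1],d[0])),np.round(s['wrist_force'],1),'tang',np.array(s['wrist_force'])@np.array(s['ee_rot'])[:,1])
E
python3 st.py
```

```text
18.4167 [0.54170953 0.10027351 0.07279711] 0.09051295250475214 149.25378377552548 [-0.5  2.4  5. ] tang -1.808181567625952
```

{"op": "apply_moves", "data": {"moves": [[[0,0.0016,0],-1],[[0,0,0],0],[[0,0,0],0]]}}

```text
time_s: 18.67
tcp_pos: [0.5409, 0.0989, 0.0728]
ee_rot: [[0.879, -0.477, 0.003], [-0.477, -0.879, 0.002], [0.002, -0.003, -1.0]]
wrist_force: [-0.8, 2.7, 6.2]
gripper_width: 0.198
gripper_force: 30.0
```

{"op": "apply_moves", "data": {"moves": [[[0,0.0016,0],-1],[[0,0,0],0],[[0,0,0],0]]}}

```text
time_s: 18.92
tcp_pos: [0.5406, 0.098, 0.0728]
ee_rot: [[0.887, -0.461, 0.004], [-0.461, -0.887, 0.002], [0.003, -0.004, -1.0]]
wrist_force: [-0.6, 3.7, 6.1]
gripper_width: 0.196
gripper_force: 30.0
```

```bash
python3 st.py
```

```text
18.9167 [0.54056883 0.09796317 0.07279064] 0.09034871626307048 150.88301822131572 [-0.6  3.7  6.1] tang -3.0538698055239464
```

{"op": "apply_moves", "data": {"moves": [[[0,0.0015,0],0],[[0,0,0],0],[[0,0,0],0],[[0,0,0],0]]}}

```text
time_s: 19.25
tcp_pos: [0.5405, 0.0977, 0.0728]
ee_rot: [[0.887, -0.461, 0.006], [-0.461, -0.887, 0.004], [0.003, -0.006, -1.0]]
wrist_force: [0.2, 7.8, 4.3]
gripper_width: 0.195
gripper_force: 30.0
```

```bash
python3 st.py; python3 - <<'E'
from fit import *
p=imaging.capture('scene'); cv2.imwrite('pics/s6.png',cv2.resize(p['frame'][150:260,235:385],None,fx=5,fy=5,interpolation=2))
for n in ['index_mark','pointer_tip']: print(n,[(round(l['confidence'],2),(np.array(l['at'])*[640,400]).round(1).tolist()) for l in models.place_of(p,n)])
E
```

```text
19.25 [0.54049781 0.09774845 0.0728224 ] 0.09030654899519863 151.0239617135508 [0.2 7.8 4.3] tang -7.012413584897399
index_mark [(0.39, [276.1, 206.3])]
pointer_tip []
```

View pics/s6.png

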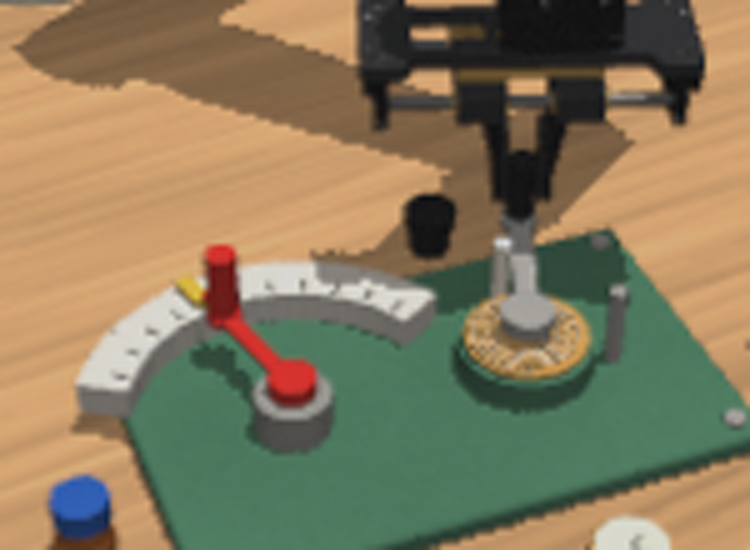

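The arm is up against the white post: the last push moved it only 0.2 mm while the force rose by 4 N. The lever is still at the yellow tab. I'll add a little push for margin, then hand in.

{"op": "apply_moves", "data": {"moves": [[[0,0.001,0],0],[[0,0,0],0],[[0,0,0],0],[[0,0,0],0],[[0,0,0],0]]}}

```text
time_s: 19.82
tcp_pos: [0.5405, 0.0976, 0.0728]
ee_rot: [[0.888, -0.461, 0.007], [-0.461, -0.888, 0.005], [0.004, -0.008, -1.0]]
wrist_force: [0.0, 9.5, 3.3]
gripper_width: 0.201
gripper_force: 30.0
```

```bash
python3 st.py; python3 -c "
from station import r
print(r.finish_job())"
```

```text
19.8167 [0.54046015 0.09762323 0.07280666] 0.09027892156043968 151.10505957647263 [0.  9.5 3.3] tang -8.466225381754425
the job is handed in; nothing more can be done
None
```

I set the red lever's pointer at the yellow index and let go of it. I then swung the winding arm round to the white stop post without letting it fly back, and handed the job in at 19.8 s with the gripper still holding it there.

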